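# Stow tested signal lamps in their crate

## Task

Turn the lamp supply's knob down to the green mark first, before taking any lamp. Then take the red and the green signal lamp out of the leaning test rack and stand each one upright on the floor of the crate cell of its own colour, setting it down rather than dropping it. Let go, and leave everything else where it is.

Things in the scene. Friction and masses are not known exactly. Their poses are not given: they have to be found in the camera images.
- lamp_red: red signal lamp, 50 mm diameter, 140 mm tall, 180 g nominal, one plain cylinder: black lower 35 mm, coloured above. Origin: centre of its foot; z runs along the lamp from foot to top. Stands loosely in either of the two pockets of the rack, its top leaning 25 degrees from vertical towards the robot.
- lamp_green: green signal lamp, same build as the red one, in the other pocket of the rack. 50 mm diameter, 140 mm tall, 180 g nominal, one plain cylinder: black lower 35 mm, coloured above. Origin: centre of its foot; z runs along the lamp from foot to top. 
- rack: fixed grey steel test rack, base 140 x 250 mm. Origin: bench level, mid row; lamp feet stand at x 0, y +-55 mm, 50 mm up. Its pockets lean 25 degrees to its -x (robot's side); their walls reach 70 mm along the lamp from its foot, the lamp's upper 70 mm is free on all sides (60 mm between the two lamps). Lift a lamp out along its own axis.
- crate: fixed blue square crate, 190 x 190 x 75 mm high, 6 mm walls and floor, a cross divider as high as the walls: 2 x 2 cells centred at x, y = +-46 mm. Origin: centre of its underside. Any yaw. Each cell has a coloured floor and coloured tabs on its outer walls and rim: red, green, amber, black.
- cell_red (a point): centre of the floor of the crate cell lined and tabbed in red; cell 86 x 86 mm inside, z up; floor 6 mm above the bench, walls end 69 mm above the floor. Empty at the start (crate x +46, y +46 mm).
- cell_green (a point): centre of the floor of the crate cell lined and tabbed in green; cell 86 x 86 mm inside, z up; floor 6 mm above the bench, walls end 69 mm above the floor. Empty at the start (crate x -46, y +46 mm).
- supply: fixed grey lamp supply, box 140 x 130 x 55 mm high with a black top panel and the knob in the middle of its top. Origin: centre of its underside. Scale of 11 ticks round the knob; the fourth is the broad green mark.
- knob (a joint): knob angle, rad, 0 to 6.2. At 0 the white pointer line on the bar points to the supply's -x; grows clockwise seen from above. Ticks every 0.5 rad from 0.6 to 5.6; the green mark is at 2.1. Starts between 2.85 and 3.5; turning down is counter-clockwise. Light friction (0.04 N m), stays where left.
- lamp_amber: amber signal lamp, same build as the red one, already standing in the crate's amber cell. 50 mm diameter, 140 mm tall, 180 g nominal, one plain cylinder: black lower 35 mm, coloured above. Origin: centre of its foot; z runs along the lamp from foot to top. Bystander.
- buzzer: black buzzer module, 50 mm diameter, 90 mm tall, standing in the crate's black cell. Origin: centre of its foot. Bystander.
- carton: small cardboard carton 75 x 50 x 40 mm beyond and between rack and crate. Origin: centre of its underside. Bystander.
- screwdriver: yellow-handled screwdriver, 200 mm, lying near the robot. Origin at its middle. Bystander.
- wrench: steel wrench, 180 mm, lying flat near the robot. Origin at its middle. Bystander.
- knob_grip (a point): on the knob's axis, 92 mm above the bench, at the height to grip its black bar: 49 mm long (along the pointer line), 14 mm thick, its top 7 mm above this point; the knob's round foot (52 mm diameter) ends 23 mm below this point, above a 76 mm steel disc and the supply's top, 37 mm below this point.
There are look-alikes about, which are no part of the job. What is shaped like the lamp_red but white is not meant.

How it is judged (in metres and radians):
On the way:
1. the knob stands at the green mark (within 0.15 rad), both lamps still in the rack (value of joint knob between 1.95 and 2.25 rad and distance of each of lamp_red, lamp_green from where it was at the start of the episode below 0.04 m), for 0.2 s.
At the end, for the whole second after the job is handed in: Knob within 0.15 rad of the green mark; red and green lamp each on the floor of its own colour's cell (within 30 mm of the centre, 12 mm in height), upright within 0.1 rad, at rest; amber lamp and buzzer still upright; all bystanders within 30 mm of their starts (value of joint knob between 1.95 and 2.25 rad and horizontal distance between lamp_red and cell_red below 0.03 m and z of lamp_red in the frame of cell_red between -0.008 and 0.012 m and angle between each of lamp_red, lamp_green, lamp_amber, buzzer's own z axis and vertical below 0.1 rad and horizontal distance between lamp_green and cell_green below 0.03 m and z of lamp_green in the frame of cell_green between -0.008 and 0.012 m and linear speed of each of lamp_red, lamp_green below 0.03 m/s and distance of each of lamp_amber, buzzer, carton, screwdriver, wrench from where it was at the start of the episode below 0.03 m); the robot touches nothing.
It fails at once if a lamp taken (moved more than 40 mm) while the knob is more than 0.25 rad from the green mark (distance of any of lamp_red, lamp_green from where it was at the start of the episode above 0.04 m and (value of joint knob below 1.85 rad or value of joint knob above 2.35 rad)).
It fails at once if a lamp dropped or thrown: faster than 0.6 m/s while not touched by the fingers (a fall of about 20 mm) ((linear speed of lamp_red above 0.6 m/s and contact force between the fingers and lamp_red below 0.3 N) or (linear speed of lamp_green above 0.6 m/s and contact force between the fingers and lamp_green below 0.3 N)).
It fails at once if a bystander (amber lamp, buzzer, carton, screwdriver or wrench) moved by more than 40 mm (distance of any of lamp_amber, buzzer, carton, screwdriver, wrench from where it was at the start of the episode above 0.04 m).
It also fails if it takes over 72 s, if anything falls off the work surface, if the arm or the gripper's body presses on something with over 40 N, if the wrist force passes 120 N, or if a joint passes its speed limit or range.

## Robot

A 6-joint arm with a two-finger parallel gripper is mounted at the origin on the work surface. World frame = base frame: x ahead of the robot, y to its left, z up, the work surface at z = 0. Lengths are in mm, angles in rad, forces in N, time in s.
With the tool pointing down it reaches from about 350 to 925 mm from the base axis. Payload 6.4 kg.
Tool frame: the origin (TCP) lies midway between the tips of the shut fingers; the grasp point (between the pads) lies 19 mm behind it (robot.hold_point_z is the distance from the TCP to the grasp point, in mm); z points along the fingers, y is the line along which they close (so a half turn about z gives the same grasp; the last joint's range is limited). The gripper opens to 85 mm and grips with 20 to 120 N. Pads are 22 mm wide; open, the fingers measure 114 mm over their backs; the gripper's body (76 mm by 85 mm) begins 54 mm behind the grasp point. The pads swing forward as they close: fully open they stand 13 mm farther back than shut.
Start: joints at [1.167, 0.245, 1.558, -0, 1.339, -0.174], TCP at [148.055, 632.925, 231.29] pointing down, gripper open.
Joint ranges: [-3.13, 3.13], [-1.02, 2.26], [0.13, 2.54], [-0.95, 4.09], [0.21, 2.88], [-2.74, 2.74]. Speed limits (rad/s): [2.57, 2.57, 3.14, 3.14, 3.14, 3.14].

## Interface

Orientations are given as a rotation vector (axis times angle).
In Python, from rig import sense, grab_frame, robot gives the robot as it stands.
- The arm moves only by the tool carry_out, never from a script. Its argument "steps" is a list that holds one entry, the list of rows, each a list of 4 numbers: the shift along the tool's x, y, z as a fraction of full scale, then the turn about the tool's z as a fraction of full scale. A call has 1 to 5 rows; each row is the pose to reach, as a shift and turn from the pose commanded when the call began, along the tool's axes at that moment; what a row does not reach only later rows make up. Full scale, the value 1, is 0.1 m for a shift and 45 degrees for a turn. A row lasts 1/12 s, in which the tool goes at most 41.7 mm and 7.16 degrees, less where a joint would pass 70% of its speed; a pose out of reach is approached as far as the arm can. A call with a number of a shift or a turn outside -1 to 1 is refused whole. A call with a gripper value outside its range is refused whole. "gripper" is the opening, from -1 (shut) to 1 (fully open), set as the call begins (left out, the last holds). The fingers move at their own pace and stop on an object; the grip force is fixed at half the most. Time passes only in rows, so rows that repeat a pose let the fingers close. It gives the time, the measured TCP pose, the force, the opening and the grip force at its end, in the units of the state.
- sense(): the state, without advancing time (a new reading comes with each control period).
- grab_frame(name): name is "scene" or "top" or "wrist"; returns a dict with "img" (400x640x3 uint8, red, green, blue), "depth" (400x640 float32, mm along the optical axis (not along the pixel's ray), 0 where there is no reading), "mtx" (3x3 intrinsics, pixels), "origin" and "rotation" of the camera in the world. Camera axes: x right, y down, z forward; pixel columns grow to the right and rows downward; lengths in mm; the calibration is good to about 2 mm. A picture is of the moment at which its call begins.
- robot.finish_job(): hands the job in; it is judged then, once.
The state is a dict: "time_s": time; "joints": joint angles; "joint_velocities": joint speeds; "tau": joint torques, N m; "eef_pos": TCP position; "tool_rot": TCP orientation; "force": force on the tool from outside, world axes, zero at the start; "moment": the same for the moment, N m; "gripper_width": opening from 0.0 (shut) to 1.0 (fully open); "gripper_force": force on a finger pad.
Only numpy, scipy, OpenCV 4.12 (cv2) and the standard library are available. Lean on these libraries where they do the work, as an engineer would, in place of code of your own. Each camera call takes 0.05 s, during which the arm holds its last target. There are 200 camera calls.

## Working session

There is one attempt and no reset: what is moved stays moved. The work goes in short steps, Python scripts to look and compute and a tool call to move; the robot and the scene stay as the last step left them, time stands still between calls to the robot, and variables do not carry over. Pictures are saved under pics/ and viewed, at most 10 in all, crops included, and the job is handed in when it is done.

Besides the shell and the picture viewer there is one more tool, called after "Request:" as name([rows], argument=value, ...), one row to a line, values as JSON. carry_out: Moves the arm, as the interface text tells. Shift numbers are shares of 0.1 m and turn numbers shares of 45 degrees, none past 1 either way. Its arguments: {"type":"object","properties":{"steps":{"type":"array","items":{"type":"array","items":{"type":"array","items":{"type":"number"}}}},"gripper":{"type":"number"}},"required":["steps"]}

```bash
mkdir -p pics; ls; python3 - <<'E'
from rig import sense, grab_frame, robot
import cv2,numpy as np,pickle
s=sense(); print({k:np.round(v,3) for k,v in s.items()}, robot.hold_point_z)
F={n:grab_frame(n) for n in("scene","top")}
pickle.dump(F,open("f0.pkl","wb"))
for n in F:
  cv2.imwrite(f"pics/{n}0.png",F[n]["img"][:,:,::-1]); print(n,F[n]["origin"],F[n]["rotation"],F[n]["mtx"])
E
```

```text
pics
{'time_s': np.float64(0.0), 'joints': array([ 1.167,  0.246,  1.559,  0.   ,  1.339, -0.174]), 'joint_velocities': array([-0.001,  0.003, -0.   , -0.   ,  0.002, -0.002]), 'tau': array([-2.0000e-03, -4.2951e+01, -3.2613e+01, -0.0000e+00,  5.0000e-03,
        0.0000e+00]), 'eef_pos': array([147.817, 632.386, 230.165]), 'tool_rot': array([-3.60e-01, -3.12e+00,  3.00e-03]), 'force': array([-0.634,  0.122,  0.377]), 'moment': array([-0.018,  0.014,  0.022]), 'gripper_force': np.float64(0.0), 'gripper_width': np.float64(0.998)} 18.700000000000003
scene [1436.4709892   107.65374546  968.16161365] [-1.60889216 -1.87236041  0.83203487] [[444.70884312   0.         327.22736206]
 [  0.         444.70884312 205.54374793]
 [  0.           0.           1.        ]]
top [ 297.49080386   -6.19445937 1194.30511333] [-2.12869043  2.14454983 -0.18259448] [[403.81874914   0.         320.56904156]
 [  0.         403.81874914 201.08850194]
 [  0.           0.           1.        ]]
```

View pics/top0.png

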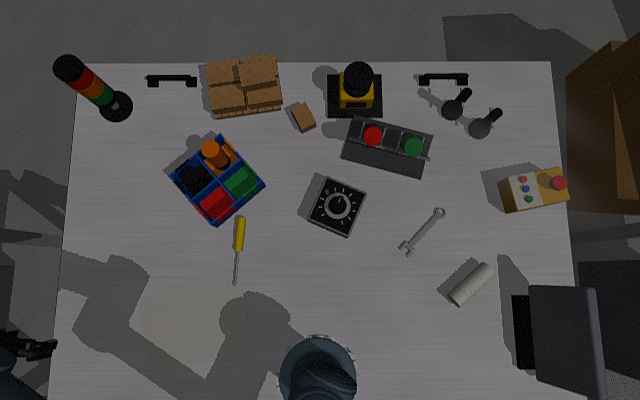

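View pics/scene0.png

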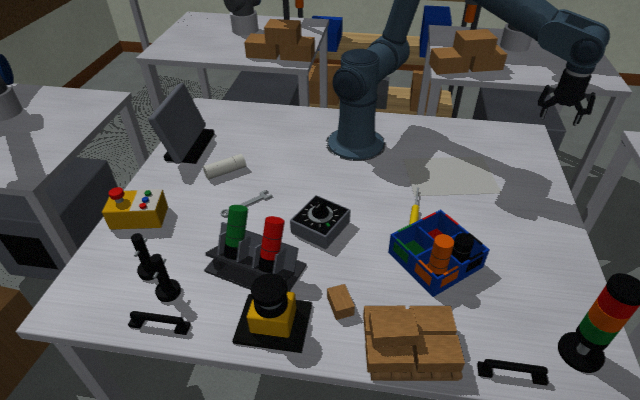

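The top view shows the red lamp (373,135) and green lamp (413,147) in the rack. The crate is at (217,180), with its red cell at (215,203), green at (240,180), amber at (217,155) and black at (193,178). The knob is at (337,207).

What could be taken for a lamp, a cell or the knob:
- the stack tower (70,68)
- the white cylinder (470,285)
- the red button (560,183)
- the yellow/black e-stop (357,85)
- the black stands (455,105) and (485,125)

I choose the pair in the grey rack.

```bash
cat > h.py <<'E'
import numpy as np,cv2,pickle
from scipy.spatial.transform import Rotation as R
def cloud(f):
    h,w=f["depth"].shape; v,u=np.mgrid[:h,:w]; d=f["depth"].astype(float); K=f["mtx"]
    c=np.stack([(u-K[0,2])/K[0,0]*d,(v-K[1,2])/K[1,1]*d,d],-1)
    M=np.array(f["rotation"]); M=R.from_rotvec(M).as_matrix() if M.shape==(3,) else M
    return c@M.T+np.array(f["origin"])
def hsv(f): return cv2.cvtColor(f["img"],cv2.COLOR_RGB2HSV)
def hue(f,name,smin=130,vmin=40):
    H=hsv(f); h=H[...,0]; ok=(H[...,1]>smin)&(H[...,2]>vmin)
    return ok&{"red":(h<6)|(h>174),"green":(h>45)&(h<85),"blue":(h>100)&(h<130),"orange":(h>7)&(h<20)}[name]
def proj(f,p):
    M=np.array(f["rotation"]); M=R.from_rotvec(M).as_matrix() if M.shape==(3,) else M
    q=(np.atleast_2d(p)-f["origin"])@M; q=q@f["mtx"].T; return q[:,:2]/q[:,2:]
E
python3 - <<'E'
from h import *
np.set_printoptions(suppress=True,precision=1)
F=pickle.load(open("f0.pkl","rb"))
for n in F:
  f=F[n];P=cloud(f);z=P[...,2]
  for c in("red","green","blue","orange"):
    m=hue(f,c)&(f["depth"]>0)&(np.abs(P[...,1])<450)&(P[...,0]>250)&(P[...,0]<800)
    k,l,st,ce=cv2.connectedComponentsWithStats(m.astype(np.uint8))
    for i in range(1,k):
      if st[i,4]>60:
        q=P[l==i]; print(n,c,ce[i],st[i,4],"mean",q.mean(0),"min",np.percentile(q,3,0),"max",np.percentile(q,97,0))
f=F["top"];P=cloud(f)
# crate rect: blue pts near z 75 + supply top z~55
b=hue(f,"blue",90)&(abs(P[...,2]-75)<8)&(P[...,1]>100)&(P[...,1]<450)
r=cv2.minAreaRect(P[b][:,:2].astype(np.float32));print("crate",r,b.sum())
x,y=P[...,0],P[...,1]
b=(abs(P[...,2]-55)<6)&(np.hypot(x-P[207,337,0],y-P[207,337,1])<110)
print("supply",cv2.minAreaRect(P[b][:,:2].astype(np.float32)),b.sum(),P[207,337])
b=(P[...,2]>80)&(np.hypot(x-P[207,337,0],y-P[207,337,1])<50);print("bar",b.sum(),cv2.minAreaRect(P[b][:,:2].astype(np.float32)),P[b].mean(0))
a=cv2.resize(f["img"][100:245,160:450],None,fx=2.7,fy=2.7,interpolation=cv2.INTER_CUBIC)
cv2.imwrite("pics/crop1.png",a[:,:,::-1])
E
```

```text
scene red [271.3 237.4] 757 mean [ 674.8 -152.7  143.1] min [ 635.4 -178.7   93.4] max [ 702.6 -129.7  183.1]
scene red [434.8 232.6] 65 mean [453.5 288.2   5.7] min [439.3 273.5   2. ] max [471.2 306.8   9.2]
scene green [235.3 224.2] 650 mean [ 644.3 -257.8  145.4] min [ 602.8 -281.3   95. ] max [ 671.1 -235.7  183.3]
scene green [412.1 246.7] 180 mean [536.  219.6  20.4] min [502.9 174.9   2.3] max [595.  249.3  76.8]
scene green [400.5 252.3] 108 mean [584.3 184.5  43.8] min [565.  167.1  28.5] max [602.9 200.4  60. ]
scene blue [434.4 249.8] 2738 mean [556.9 277.8  42.9] min [435.9 163.2   4.4] max [684.4 404.   74.9]
scene orange [440.3 254.7] 797 mean [635.4 280.9 106.3] min [603.8 251.1  47. ] max [661.2 307.6 147.2]
scene orange [422.4 273.9] 144 mean [652.3 244.3  43.3] min [631.9 226.5  26. ] max [672.6 261.7  59.2]
scene orange [448.9 278.6] 103 mean [658.8 313.   44.7] min [640.2 293.5  28.8] max [676.1 333.   61. ]
scene orange [340.2 301.5] 637 mean [765.5  39.5  33.4] min [725.8   8.5   7.3] max [795.8  69.8  42. ]
scene orange [385.  307.3] 137 mean [791.7 150.9  69.
[... 751 characters left out ...]
x [623.8 408.6  77.9]
top orange [242.1 104.6] 990 mean [780.2 218.8  58.1] min [760.1 112.2  18.7] max [798.6 304.4  74.2]
top orange [303.4 117. ] 410 mean [747.9  37.6  39.4] min [713.3   8.8  22.3] max [784.6  68.7  44.5]
top orange [217.4 154.8] 754 mean [618.6 279.7  83.6] min [590.7 245.4   4. ] max [667.6 326.1 149. ]
crate ((553.2969970703125, 286.5360107421875), (192.3856658935547, 188.96449279785156), 41.60405731201172) 404
supply ((474.2056884765625, -58.194252014160156), (130.0751190185547, 140.4715576171875), 65.98989868164062) 1716 [463.9 -56.4 102.9]
bar 95 ((473.7926025390625, -58.23969268798828), (13.77955436706543, 49.99557113647461), 65.48847198486328) [472.1 -57.6  98.4]
```

View pics/crop1.png

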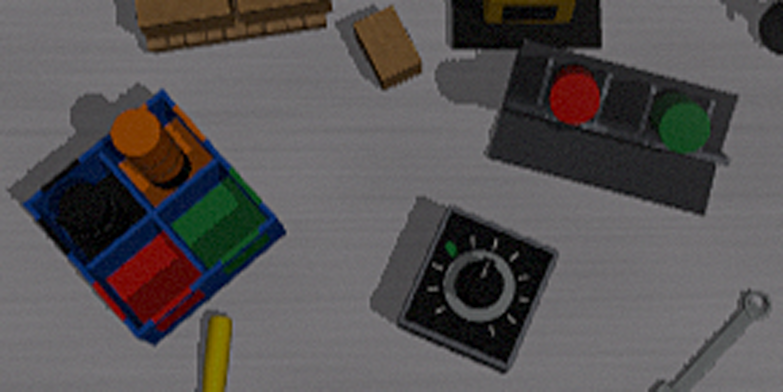

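The crop shows the red lamp at crop (575,97), the green lamp at (685,125), the knob pointing up and slightly right at (480,285), and its green mark at (451,248). These fit the given sizes: lamp spacing 110 mm, lamp tops at z 177, supply 130x140.

Next I refine the fits and plan the reach to the knob.

```bash
cat >> h.py <<'E'
def tool(s):
    M=R.from_rotvec(s["tool_rot"]).as_matrix(); return M,np.degrees(np.arctan2(M[1,1],M[0,1]))
def plan(p,yaw=None,s=None):
    """total shift in present tool axes (full scales) and turn (in 45 deg) to TCP p, tool-y heading yaw"""
    if s is None:
        from rig import sense; s=sense()
    M,y=tool(s); d=M.T@(np.array(p)-s["eef_pos"])/100
    t=0 if yaw is None else -((yaw-y+180)%360-180)/45
    print("shift",np.round(d,3),"turn",round(t,3),"| at",np.round(s["eef_pos"],1),"yaw",round(y,1),"q6",round(s["joints"][5],2),"t",round(s["time_s"],2))
E
python3 - <<'E'
from h import *
np.set_printoptions(suppress=True,precision=2)
F=pickle.load(open("f0.pkl","rb")); f=F["top"];P=cloud(f)
a=np.array([-.402,.129,.906])
tops={}
for c in("red","green"):
  m=hue(f,c,100)&(P[...,1]<-80)&(P[...,2]>150); q=P[m]; 
  for _ in range(4):
    h=q@a; q=q[h>np.median(h)-5]
  r=cv2.minEnclosingCircle(q[:,:2].astype(np.float32)); tops[c]=q.mean(0); print(c,len(q),q.mean(0),r)
m=hue(f,"orange")&(P[...,2]>138)&(P[...,0]<680)&(P[...,1]>200);print("amber",P[m].mean(0))
# pointer: bright pixels on bar
plan((474,-58,231),77)
E
```

```text
red 278 [ 639.01 -148.65  177.18] ((638.2439575195312, -148.35220336914062), 24.33957290649414)
green 273 [ 609.64 -254.    177.63] ((609.7056884765625, -254.7320556640625), 24.56464958190918)
amber [616.63 284.12 146.26]
shift [-4.75 -5.98  0.  ] turn -0.004 | at [147.9 632.4 230.3] yaw 76.8 q6 -0.17 t 0.1
```

Request:
carry_out([
  [[-0.6, -0.75, 0, 0], [-0.6, -0.75, 0, 0], [-0.6, -0.75, 0, 0]],
], gripper=0)

```text
time_s: 0.35
eef_pos: [190.3, 542.6, 229.8]
tool_rot: [-0.363, -3.12, 0.006]
force: [-1.0, -0.1, -0.4]
gripper_width: 0.61
gripper_force: 0.0
```

Request:
carry_out([
  [[-0.6, -0.75, 0, 0], [-0.6, -0.75, 0, 0], [-0.6, -0.75, 0, 0]],
])

```text
time_s: 0.6
eef_pos: [231.7, 456.2, 230.6]
tool_rot: [-0.364, -3.12, 0.003]
force: [-0.6, 0.3, -0.4]
gripper_width: 0.497
gripper_force: 0.0
```

Request:
carry_out([
  [[-0.6, -0.75, 0, 0], [-0.6, -0.75, 0, 0], [-0.6, -0.75, 0, 0]],
])

```text
time_s: 0.85
eef_pos: [273.2, 370.0, 231.0]
tool_rot: [0.364, 3.12, -0.002]
force: [-0.2, 0.3, 0.1]
gripper_width: 0.5
gripper_force: 0.0
```

Request:
carry_out([
  [[-0.6, -0.75, 0, 0], [-0.6, -0.75, 0, 0], [-0.6, -0.75, 0, 0]],
])

```text
time_s: 1.1
eef_pos: [314.7, 283.3, 231.3]
tool_rot: [0.365, 3.119, -0.001]
force: [-0.1, -0.0, -0.8]
gripper_width: 0.502
gripper_force: 0.0
```

Request:
carry_out([
  [[-0.6, -0.75, 0, 0], [-0.6, -0.75, 0, 0], [-0.6, -0.75, 0, 0]],
])

```text
time_s: 1.35
eef_pos: [356.3, 196.4, 231.5]
tool_rot: [0.366, 3.119, -0.001]
force: [-0.2, 1.1, -0.0]
gripper_width: 0.499
gripper_force: 0.0
```

Request:
carry_out([
  [[-0.6, -0.75, 0, 0], [-0.6, -0.75, 0, 0], [-0.6, -0.75, 0, 0]],
])

```text
time_s: 1.6
eef_pos: [397.8, 109.4, 231.7]
tool_rot: [0.367, 3.119, -0.001]
force: [-0.5, 0.5, 0.2]
gripper_width: 0.501
gripper_force: 0.0
```

Request:
carry_out([
  [[-0.6, -0.75, 0, 0], [-0.6, -0.75, 0, 0], [-0.6, -0.75, 0, 0]],
])

```text
time_s: 1.85
eef_pos: [439.2, 22.5, 231.7]
tool_rot: [0.366, 3.119, -0.002]
force: [0.1, 0.0, 0.1]
gripper_width: 0.496
gripper_force: 0.0
```

Request:
carry_out([
  [[-0.55, -0.73, 0, 0], [-0.55, -0.73, 0, 0], [-0.55, -0.73, 0, 0], [-0.55, -0.73, 0, 0], [-0.55, -0.73, 0, 0]],
])

```text
time_s: 2.27
eef_pos: [474.1, -57.0, 230.9]
tool_rot: [-0.361, -3.12, -0.002]
force: [0.2, 0.7, 0.0]
gripper_width: 0.497
gripper_force: 0.0
```

```bash
python3 - <<'E'
from h import *
from rig import grab_frame,sense
plan((474,-58,231),70)
F={n:grab_frame(n) for n in("wrist","top")};pickle.dump(F,open("f1.pkl","wb"))
f=F["wrist"];P=cloud(f);x,y,z=P[...,0],P[...,1],P[...,2]
for lo,hi in((94,104),):
  b=(z>lo)&(z<hi)&(np.hypot(x-474,y+58)<35);print("bar",b.sum(),cv2.minAreaRect(P[b][:,:2].astype(np.float32)))
b=(abs(z-55)<6)&(np.hypot(x-474,y+58)<105);print("sup",cv2.minAreaRect(P[b][:,:2].astype(np.float32)))
b=hue(f,"green",80)&(np.hypot(x-474,y+58)<70);print("mark",b.sum(),P[b].mean(0))
cv2.imwrite("pics/w1.png",f["img"][:,:,::-1])
print(proj(f,[[474,-58,99]]))
E
```

```text
shift [-0.001 -0.01  -0.001] turn 0.151 | at [474.1 -57.  230.9] yaw 76.8 q6 -1.7 t 2.27
bar 700 ((475.1733703613281, -59.661582946777344), (13.999361038208008, 49.195194244384766), 65.61109924316406)
sup ((474.8897705078125, -59.503814697265625), (130.00970458984375, 139.24063110351562), 65.92390441894531)
mark 122 [515.15080289 -31.68097902  56.56053133]
[[321.16554705 188.9077964 ]]
```

View pics/w1.png

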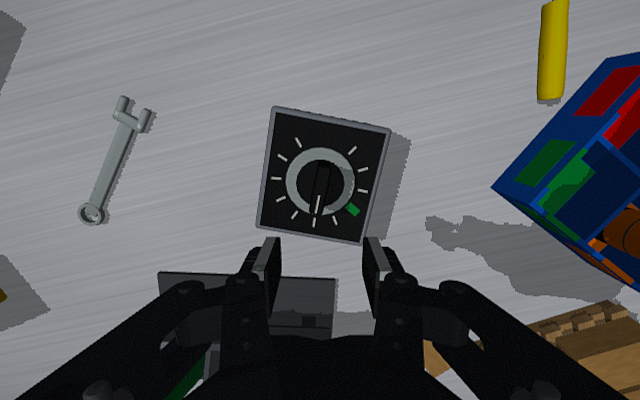

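The knob bar measures 14x49 mm (given 14x49), centred at (475,-59.5), with its pointer at heading -24.4°. That puts the knob at about 3.15 rad. The mark is 60° counter-clockwise of it. I grip the bar now.

Request:
carry_out([
  [[-0.015, -0.022, 0.3, 0.13], [-0.015, -0.022, 0.6, 0.25], [-0.015, -0.022, 0.9, 0.25], [-0.015, -0.022, 0.9, 0.25]],
])

```text
time_s: 2.7
eef_pos: [470.8, -57.0, 135.5]
tool_rot: [-0.659, -3.06, -0.003]
force: [-0.7, 0.0, -0.5]
gripper_width: 0.496
gripper_force: 0.0
```

Request:
carry_out([
  [[0, 0, 0.2, 0], [0, 0, 0.4, 0], [0, 0, 0.55, 0], [0, 0, 0.65, 0], [0, 0, 0.65, 0]],
])

```text
time_s: 3.12
eef_pos: [474.4, -58.9, 75.6]
tool_rot: [-0.662, -3.069, -0.001]
force: [-0.2, 0.1, 0.4]
gripper_width: 0.497
gripper_force: 0.0
```

```bash
python3 -c "
from h import *
plan((475,-59.5,76),65.6)"
```

```text
shift [-0.007 -0.003 -0.004] turn 0.001 | at [474.4 -58.9  75.6] yaw 65.7 q6 -1.51 t 3.12
```

Aligned. Close, then turn counter-clockwise 60°, which is -1.33 in total.

Request:
carry_out([
  [[0, 0, 0, 0], [0, 0, 0, 0], [0, 0, 0, 0], [0, 0, 0, 0], [0, 0, 0, 0]],
], gripper=-1)

```text
time_s: 3.53
eef_pos: [476.7, -59.7, 78.2]
tool_rot: [0.664, 3.068, 0.002]
force: [-0.4, 5.7, 5.9]
gripper_width: 0.147
gripper_force: 60.5
```

Request:
carry_out([
  [[0, 0, 0, 0], [0, 0, 0, -0.15], [0, 0, 0, -0.3], [0, 0, 0, -0.45], [0, 0, 0, -0.6]],
])

```text
time_s: 3.95
eef_pos: [476.8, -59.2, 78.1]
tool_rot: [-0.079, 3.137, 0.003]
force: [1.0, 8.7, 6.7]
gripper_width: 0.148
gripper_force: 60.5
```

Request:
carry_out([
  [[0, 0, 0, -0.15], [0, 0, 0, -0.3], [0, 0, 0, -0.45], [0, 0, 0, -0.6], [0, 0, 0, -0.73]],
])

```text
time_s: 4.37
eef_pos: [476.7, -58.5, 78.2]
tool_rot: [-0.962, 2.987, 0.003]
force: [0.3, 10.2, 7.6]
gripper_width: 0.152
gripper_force: 60.7
```

Request:
carry_out([
  [[0, 0, 0, 0], [0, 0, 0, 0], [0, 0, 0, 0]],
])

```text
time_s: 4.62
eef_pos: [476.7, -58.5, 78.1]
tool_rot: [-0.954, 2.989, 0.003]
force: [0.7, 10.9, 7.7]
gripper_width: 0.146
gripper_force: 60.7
```

```bash
python3 -c "
from h import *
plan((475,-59.5,76),125.6)"
```

```text
shift [0.019 0.002 0.021] turn -0.004 | at [476.7 -58.5  78.1] yaw 125.4 q6 -2.55 t 4.62
```

Request:
carry_out([
  [[0, 0, 0, 0], [0, 0, 0, 0], [0, 0, 0, 0], [0, 0, 0, 0]],
], gripper=0)

```text
time_s: 4.95
eef_pos: [475.4, -60.4, 76.5]
tool_rot: [-0.956, 2.993, -0.001]
force: [0.5, -0.7, -0.0]
gripper_width: 0.501
gripper_force: 0.0
```

Request:
carry_out([
  [[0, 0, -0.3, 0], [0, 0, -0.6, 0], [0, 0, -1, 0], [0, 0, -1, 0]],
])

```text
time_s: 5.28
eef_pos: [479.7, -61.9, 184.3]
tool_rot: [-0.953, 2.982, -0.014]
force: [0.6, -0.4, 0.9]
gripper_width: 0.499
gripper_force: 0.0
```

Request:
carry_out([
  [[0, 0, -0.4, 0.15], [0, 0, -0.6, 0.3], [0, 0, -0.6, 0.45], [0, 0, -0.6, 0.6]],
])

```text
time_s: 5.62
eef_pos: [476.4, -60.7, 238.4]
tool_rot: [-0.221, 3.13, -0.003]
force: [-0.5, -0.2, -0.8]
gripper_width: 0.501
gripper_force: 0.0
```

```bash
python3 - <<'E'
from h import *
from rig import grab_frame
f=grab_frame("wrist");P=cloud(f);x,y,z=P[...,0],P[...,1],P[...,2]
b=(z>94)&(z<104)&(np.hypot(x-474,y+58)<35);q=P[b][:,:2].astype(np.float32)
c,wh,a=cv2.minAreaRect(q);print("bar",b.sum(),c,wh,a)
w=b&(f["img"].min(-1)>110);print("white",w.sum(),P[w].mean(0) if w.any() else "")
for k in("red","green"):
  m=hue(f,k,100)&(y<-80)&(z>140); print(k,m.sum(),P[m].mean(0) if m.any() else "")
r=np.radians(74.4-90+0); 
a=np.array([-np.sin(np.radians(25))*np.cos(r),-np.sin(np.radians(25))*np.sin(r),np.cos(np.radians(25))])
top=np.array([609.7,-254.3,177.3]); g=top-35*a; print("a",a,"grip",g)
plan(g+[0,0,60-24],74.4)
E
```

```text
bar 678 (474.8358154296875, -60.02086639404297) (48.645748138427734, 13.959826469421387) 35.257781982421875
white 35 [486.7162128  -52.03845036  99.74346536]
red 1188 [ 629.16772602 -144.39856573  183.73586422]
green 2973 [ 607.6803473  -255.53817024  177.72355274]
a [-0.40705009  0.11365043  0.90630779] grip [ 623.94675314 -258.27776495  145.57922745]
shift [-1.195 -2.162  0.562] turn 0.522 | at [475.8 -60.5 237.2] yaw 97.9 q6 -2.07 t 5.67
```

The knob is at 35.3° against the mark's 35.6°, about 2.11 rad, so the knob is done. Next I go above the green lamp for a close measurement.

Request:
carry_out([
  [[-0.25, -0.36, -0.3, 0.15], [-0.4, -0.72, -0.6, 0.3], [-0.6, -1, -0.6, 0.45], [-0.6, -1, -0.6, 0.52], [-0.6, -1, -0.6, 0.52]],
], gripper=0.6)

```text
time_s: 6.08
eef_pos: [550.6, -152.5, 296.6]
tool_rot: [0.411, 3.114, -0.001]
force: [-0.6, 0.3, -0.2]
gripper_width: 0.799
gripper_force: 0.0
```

```bash
python3 -c "
from h import *
plan((624,-258,295),74.4)"
```

```text
shift [-0.983 -0.828  0.017] turn 0.013 | at [ 550.6 -152.5  296.6] yaw 75.0 q6 -1.78 t 6.08
```

Request:
carry_out([
  [[-0.3, -0.25, 0, 0], [-0.6, -0.5, 0, 0], [-0.98, -0.83, 0, 0], [-0.98, -0.83, 0, 0], [-0.98, -0.83, 0, 0]],
])

```text
time_s: 6.5
eef_pos: [622.4, -256.7, 294.1]
tool_rot: [-0.407, -3.112, -0.002]
force: [-0.2, 0.4, -0.1]
gripper_width: 0.798
gripper_force: 0.0
```

```bash
python3 - <<'E'
from h import *
from rig import grab_frame
np.set_printoptions(suppress=True,precision=2)
f=grab_frame("wrist");pickle.dump(f,open("f2.pkl","wb"));P=cloud(f);x,y,z=P[...,0],P[...,1],P[...,2]
a=np.array([-.407,.1137,.9063])
for k in("red","green"):
  m=hue(f,k,80)&(y<-80)&(z>110); q=P[m];
  if len(q)<50: print(k,len(q)); continue
  for _ in range(6):
    h=q@a; q=q[np.abs(h-np.percentile(h,80))<4]
  u,sv,vt=np.linalg.svd(q-q.mean(0),full_matrices=False); n=vt[2]*np.sign(vt[2][2])
  print(k,m.sum(),len(q),q.mean(0),cv2.minEnclosingCircle(q[:,:2].astype(np.float32)),"normal",n,np.degrees(np.arccos(n[2])),np.degrees(np.arctan2(n[1],n[0])))
cv2.imwrite("pics/w2.png",f["img"][:,:,::-1])
plan((624,-258,180),74.4)
E
```

```text
red 3320 2280 [ 640.11 -151.01  177.23] ((640.5865478515625, -150.1954345703125), 25.00358009338379) normal [-0.41  0.11  0.9 ] 25.239825295443648 164.90080121560783
green 2602 2260 [ 610.31 -255.98  177.32] ((609.9195556640625, -255.8736572265625), 24.544713973999023) normal [-0.41  0.12  0.91] 25.089076541138937 164.1238936171917
shift [-0.03 -0.02  1.15] turn 0.016 | at [ 621.9 -255.2  294.7] yaw 75.1 q6 -1.87 t 6.55
```

View pics/w2.png

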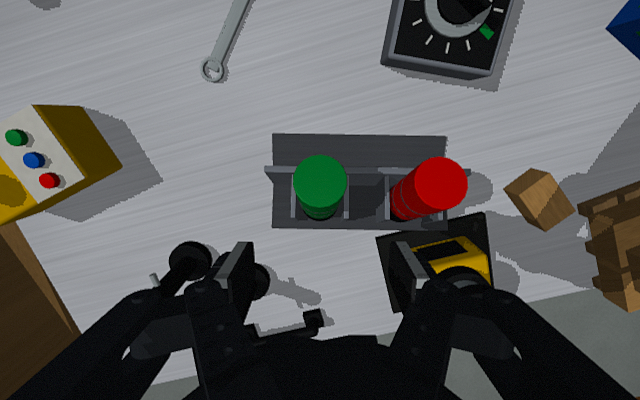

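The wrist view shows the green lamp top at (320,180) and the red at (435,185), both in the rack. Spacing is 109 mm, lean 25°, and the tops are at z 177, as they must be. I descend on the green lamp.

Request:
carry_out([
  [[-0.017, -0.04, 0.4, 0.016], [-0.017, -0.04, 0.8, 0.016], [-0.017, -0.04, 0.9, 0.016], [-0.017, -0.04, 0.9, 0.016]],
])

```text
time_s: 6.88
eef_pos: [620.4, -256.9, 201.9]
tool_rot: [-0.424, -3.104, -0.006]
force: [-0.3, 0.5, 0.6]
gripper_width: 0.798
gripper_force: 0.0
```

Request:
carry_out([
  [[0, 0, 0.2, 0], [0, 0, 0.4, 0], [0, 0, 0.6, 0], [0, 0, 0.78, 0], [0, 0, 0.78, 0]],
])

```text
time_s: 7.3
eef_pos: [622.1, -258.4, 127.1]
tool_rot: [-0.426, -3.109, -0.002]
force: [-1.2, 0.4, -1.4]
gripper_width: 0.802
gripper_force: 0.0
```

```bash
python3 -c "
from h import *
plan((622.5,-259.4,126),74.4)"
```

```text
shift [-0.006 -0.008  0.011] turn -0.0 | at [ 622.1 -258.4  127.1] yaw 74.4 q6 -1.86 t 7.3
```

Request:
carry_out([
  [[0, -0.008, 0, 0], [0, -0.008, 0, 0], [0, -0.008, 0, 0], [0, -0.008, 0, 0], [0, -0.008, 0, 0]],
], gripper=-1)

```text
time_s: 7.72
eef_pos: [624.3, -261.1, 131.6]
tool_rot: [0.428, 3.109, -0.002]
force: [-2.1, 2.9, 6.9]
gripper_width: 0.575
gripper_force: 62.0
```

Request:
carry_out([
  [[0.063, 0, -0.136, 0], [0.127, 0, -0.272, 0], [0.19, 0, -0.408, 0], [0.254, 0, -0.544, 0], [0.317, 0, -0.68, 0]],
])

```text
time_s: 8.13
eef_pos: [592.9, -252.5, 197.9]
tool_rot: [0.428, 3.109, -0.002]
force: [-0.7, 0.2, -2.2]
gripper_width: 0.571
gripper_force: 63.2
```

Request:
carry_out([
  [[0.063, 0, -0.136, 0], [0.127, 0, -0.272, 0], [0.169, 0, -0.362, 0], [0.169, 0, -0.6, 0], [0.169, 0, -0.6, 0]],
])

```text
time_s: 8.55
eef_pos: [577.9, -248.8, 261.6]
tool_rot: [0.428, 3.104, -0.006]
force: [1.3, -0.4, -0.3]
gripper_width: 0.574
gripper_force: 63.1
```

```bash
python3 - <<'E'
from h import *
from rig import grab_frame,sense
np.set_printoptions(suppress=True,precision=2)
F={n:grab_frame(n) for n in("scene","top","wrist")};pickle.dump(F,open("f3.pkl","wb"))
s=sense();plan(s["eef_pos"],43)
for n,f in F.items():
  P=cloud(f);y,z=P[...,1],P[...,2]
  m=hue(f,"green",80)&(y<-150)&(z>110)&(P[...,0]>400)
  q=P[m]; 
  if len(q)<30: print(n,len(q)); continue
  c=q.mean(0);u,sv,vt=np.linalg.svd(q-c,full_matrices=False);print(n,len(q),c,q.min(0),q.max(0),sv,vt[0])
f=F["scene"]
cv2.imwrite("pics/s3.png",cv2.resize(f["img"][90:330,150:490],None,fx=2,fy=2)[:,:,::-1])
E
```

```text
shift [0. 0. 0.] turn 0.696 | at [ 576.  -247.5  255.6] yaw 74.3 q6 -1.88 t 8.7
scene 653 [ 604.21 -248.49  266.14] [ 549.9  -277.99  216.11] [ 631.44 -220.57  333.26] [781.72 316.24 148.92] [ 0.41 -0.   -0.91]
top 0
wrist 13800 [ 562.18 -244.91  303.4 ] [ 508.24 -274.81  290.58] [ 592.33 -220.48  400.25] [1424.87 1420.82  808.71] [-0.16 -0.99  0.03]
```

View pics/s3.png

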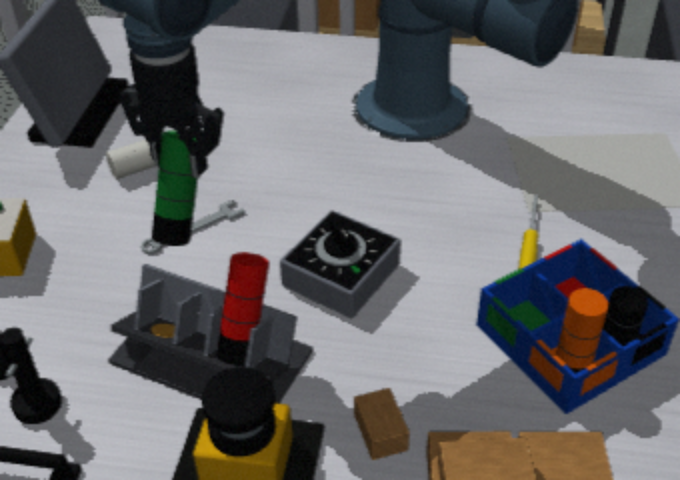

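The green lamp is held, out of the rack, and still leaning 25° (crop, around (175,185)). I carry it to the green cell, turning so that the lean lines up with the crate's x.

Request:
carry_out([
  [[0.07, 0.18, 0, 0.15], [0.14, 0.35, 0, 0.3], [0.21, 0.53, 0, 0.45], [0.28, 0.7, 0, 0.6], [0.35, 0.88, 0, 0.727]],
])

```text
time_s: 9.12
eef_pos: [565.4, -152.3, 254.0]
tool_rot: [-1.295, -2.859, -0.0]
force: [0.9, -0.3, -2.5]
gripper_width: 0.574
gripper_force: 63.3
```

```bash
python3 -c "
from h import *
plan((526.8,247,255),41.6)"
```

```text
shift [ 3.256e+00  2.344e+00 -3.000e-03] turn -0.007 | at [ 565.4 -152.3  254. ] yaw 41.3 q6 -1.18 t 9.12
```

Request:
carry_out([
  [[0.22, 0.16, 0, 0], [0.44, 0.31, 0, 0], [0.65, 0.47, 0, 0]],
])

```text
time_s: 9.37
eef_pos: [557.2, -72.2, 254.1]
tool_rot: [-1.287, -2.862, 0.0]
force: [0.4, 0.3, -1.0]
gripper_width: 0.569
gripper_force: 63.3
```

Request:
carry_out([
  [[0.22, 0.16, 0, 0], [0.44, 0.31, 0, 0], [0.65, 0.47, 0, 0]],
])

```text
time_s: 9.62
eef_pos: [549.1, 7.7, 254.2]
tool_rot: [-1.287, -2.863, 0.001]
force: [-0.3, 0.2, -1.8]
gripper_width: 0.568
gripper_force: 63.3
```

Request:
carry_out([
  [[0.22, 0.16, 0, 0], [0.44, 0.31, 0, 0], [0.65, 0.47, 0, 0]],
])

```text
time_s: 9.87
eef_pos: [541.1, 87.4, 254.2]
tool_rot: [-1.287, -2.863, 0.002]
force: [-0.2, 0.1, -2.4]
gripper_width: 0.573
gripper_force: 63.3
```

Request:
carry_out([
  [[0.22, 0.16, 0, 0], [0.44, 0.31, 0, 0], [0.65, 0.47, 0, 0]],
])

```text
time_s: 10.12
eef_pos: [533.1, 167.1, 254.2]
tool_rot: [-1.287, -2.863, 0.002]
force: [0.4, 0.2, -2.2]
gripper_width: 0.565
gripper_force: 63.3
```

Request:
carry_out([
  [[0.2, 0.14, 0, 0], [0.4, 0.28, 0, 0], [0.65, 0.46, 0, 0], [0.65, 0.46, 0, 0], [0.65, 0.46, 0, 0]],
])

```text
time_s: 10.53
eef_pos: [524.4, 245.9, 254.3]
tool_rot: [-1.283, -2.865, 0.003]
force: [0.1, 0.5, -2.3]
gripper_width: 0.572
gripper_force: 62.9
```

```bash
python3 - <<'E'
from h import *
from rig import grab_frame,sense
np.set_printoptions(suppress=True,precision=1)
F={n:grab_frame(n) for n in("scene","top","wrist")};pickle.dump(F,open("f4.pkl","wb"))
for n,f in F.items():
  P=cloud(f);x,y,z=P[...,0],P[...,1],P[...,2]
  m=hue(f,"green",80)&(z>130)&(x>400)&(np.hypot(x-550,y-220)<150)
  q=P[m]; c=q.mean(0) if len(q) else 0;print(n,len(q),c, q.min(0) if len(q) else 0)
  b=hue(f,"blue",90)&(abs(z-75)<6)&(np.hypot(x-553,y-286)<150)
  print(n,"crate",b.sum(),cv2.minAreaRect(P[b][:,:2].astype(np.float32)) if b.sum() else 0)
plan((526.8,247,125),41.6)
E
```

```text
scene 666 [547.5 232.5 257.6] [494.9 201.9 206.1]
scene crate 392 ((556.6185913085938, 286.12176513671875), (192.5156707763672, 194.38156127929688), 41.43534851074219)
top 251 [535.2 215.2 245.8] [480.5 177.  172.8]
top crate 168 ((558.2041015625, 280.7866516113281), (191.56439208984375, 173.9581756591797), 41.6828727722168)
wrist 13860 [515.2 254.8 301.2] [478.5 220.4 287.5]
wrist crate 1559 ((552.8523559570312, 287.62908935546875), (190.34161376953125, 184.07888793945312), 41.22864532470703)
shift [0.  0.  1.3] turn -0.001 | at [525.3 244.1 255.3] yaw 41.6 q6 -0.49 t 10.68
```

The crate centre agrees across the cameras, about (554,286.5). I lower the foot partway into the green cell.

Request:
carry_out([
  [[0.01, 0.03, 0.25, 0], [0.01, 0.03, 0.5, 0], [0.01, 0.03, 0.7, 0], [0.01, 0.03, 0.85, 0], [0.01, 0.03, 0.85, 0]],
])

```text
time_s: 11.1
eef_pos: [524.7, 245.9, 166.8]
tool_rot: [-1.288, -2.859, 0.008]
force: [0.5, -0.9, -3.7]
gripper_width: 0.575
gripper_force: 63.4
```

Request:
carry_out([
  [[0, 0, 0.12, 0], [0, 0, 0.24, 0], [0, 0, 0.36, 0], [0, 0, 0.45, 0], [0, 0, 0.45, 0]],
])

```text
time_s: 11.52
eef_pos: [525.6, 247.3, 123.6]
tool_rot: [-1.287, -2.862, 0.004]
force: [-0.1, -0.3, -1.9]
gripper_width: 0.573
gripper_force: 63.4
```

```bash
python3 - <<'E'
from h import *
plan((526.8,247,125),41.6)
from rig import grab_frame
f=grab_frame("scene")
cv2.imwrite("pics/s5.png",cv2.resize(f["img"][130:330,330:530],None,fx=3,fy=3)[:,:,::-1])
E
```

```text
shift [-0.01   0.007 -0.014] turn -0.0 | at [525.6 247.3 123.6] yaw 41.6 q6 -0.48 t 11.52
```

View pics/s5.png

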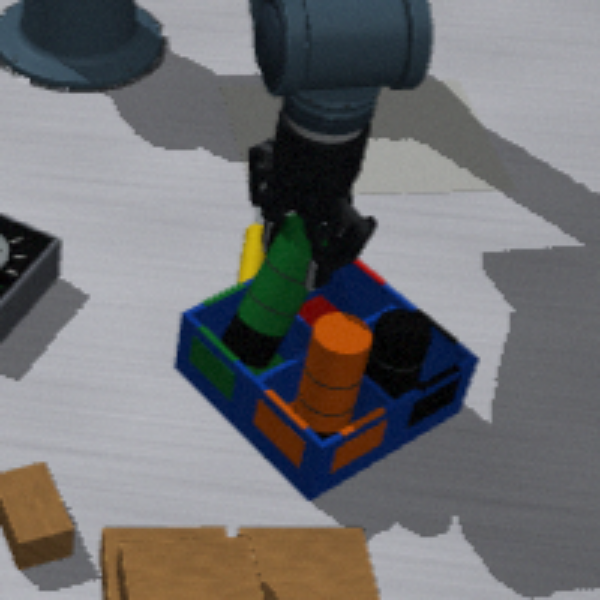

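The foot is inside the green cell (crop (250,345)), with nothing touched. Now I push along tool -x so the outer wall swings the lamp upright in the pads.

Request:
carry_out([
  [[-0.05, 0, 0, 0], [-0.1, 0, 0, 0], [-0.15, 0, 0, 0], [-0.2, 0, 0, 0], [-0.2, 0, 0, 0]],
])

```text
time_s: 11.98
eef_pos: [540.8, 233.3, 127.3]
tool_rot: [-1.289, -2.864, -0.004]
force: [-2.1, 4.5, -2.2]
gripper_width: 0.571
gripper_force: 63.3
```

Request:
carry_out([
  [[-0.04, 0, 0, 0], [-0.08, 0, 0, 0], [-0.12, 0, 0, 0], [-0.16, 0, 0, 0], [-0.16, 0, 0, 0]],
])

```text
time_s: 12.4
eef_pos: [551.1, 221.4, 126.8]
tool_rot: [-1.288, -2.864, -0.003]
force: [-1.7, 5.4, -2.1]
gripper_width: 0.571
gripper_force: 64.8
```

Request:
carry_out([
  [[-0.04, 0, 0, 0], [-0.08, 0, 0, 0], [-0.1, 0, 0, 0], [-0.1, 0, 0, 0]],
])

```text
time_s: 12.73
eef_pos: [557.2, 214.1, 126.8]
tool_rot: [-1.288, -2.863, -0.002]
force: [-3.2, 5.8, 2.0]
gripper_width: 0.575
gripper_force: 66.0
```

Request:
carry_out([
  [[-0.03, 0, 0, 0], [-0.05, 0, 0, 0], [-0.05, 0, 0, 0]],
])

```text
time_s: 12.98
eef_pos: [560.9, 210.1, 126.8]
tool_rot: [-1.288, -2.864, -0.002]
force: [-2.3, 3.7, 1.0]
gripper_width: 0.572
gripper_force: 66.3
```

```bash
cat > tilt.py <<'E'
from h import *
from rig import grab_frame
import sys
np.set_printoptions(suppress=True,precision=3)
k=sys.argv[1]; ctr=np.array(eval(sys.argv[2]))
f=grab_frame("scene");P=cloud(f);z=P[...,2]
m=hue(f,k,80)&(np.hypot(P[...,0]-ctr[0],P[...,1]-ctr[1])<90)&(z>85)
q=P[m];zb=np.arange(85,240,8)
# silhouette mid + front per row of image -> axis direction
rows=np.where(m)[0]; C=[];Z=[]
for r in np.unique(rows):
    s=P[r][m[r]]
    if len(s)>8: C.append(s.mean(0))
C=np.array(C);C=C[3:-1]; c=C.mean(0);d=np.linalg.svd(C-c)[2][0];d*=np.sign(d[2])
print(k,len(q),"mid",c,"axis",d,"tilt deg",np.degrees(np.arccos(d[2])),"zmax",z[m].max())
plan((*ctr,100))
E
python3 tilt.py green "(549.4,221.6)"
```

```text
green 402 mid [577.763 204.966 127.769] axis [-0.078 -0.085  0.993] tilt deg 6.621103239468567 zmax 181.18563349407566
shift [ 0.161 -0.009  0.268] turn 0 | at [560.8 210.1 126.8] yaw 41.6 q6 -0.56 t 13.03
```

The lean along the push direction is now about 0°. I back off to the cell centre and lower the lamp.

Request:
carry_out([
  [[0.06, 0, 0, 0], [0.12, -0.01, 0.08, 0], [0.16, -0.01, 0.16, 0], [0.16, -0.01, 0.24, 0], [0.16, -0.01, 0.28, 0]],
])

```text
time_s: 13.45
eef_pos: [548.9, 220.6, 97.3]
tool_rot: [-1.286, -2.865, 0.003]
force: [-5.0, -3.5, 20.5]
gripper_width: 0.573
gripper_force: 68.1
```

Request:
carry_out([
  [[0, 0, 0.015, 0], [0, 0, 0.03, 0], [0, 0, 0.03, 0]],
])

```text
time_s: 13.7
eef_pos: [549.5, 220.3, 97.3]
tool_rot: [-1.286, -2.864, 0.005]
force: [-7.2, -3.5, 16.0]
gripper_width: 0.572
gripper_force: 68.4
```

```bash
python3 tilt.py green "(549.4,221.6)"
```

```text
green 265 mid [565.105 213.946 115.949] axis [-0.143 -0.052  0.988] tilt deg 8.747202171847553 zmax 151.4869155733461
shift [ 0.01   0.008 -0.026] turn 0 | at [549.5 220.3  97.4] yaw 41.6 q6 -0.54 t 13.75
```

The lamp is on the floor: upward force 16 N, top near z 148. I release it and rise.

Request:
carry_out([
  [[0, 0, -0.01, 0], [0, 0, -0.01, 0], [0, 0, -0.01, 0], [0, 0, -0.01, 0], [0, 0, -0.01, 0]],
], gripper=0.6)

```text
time_s: 14.17
eef_pos: [549.5, 220.8, 95.9]
tool_rot: [-1.288, -2.865, 0.0]
force: [0.1, 0.2, 0.7]
gripper_width: 0.805
gripper_force: 0.0
```

Request:
carry_out([
  [[0, 0, -0.15, 0], [0, 0, -0.4, 0], [0, 0, -0.7, 0], [0, 0, -1, 0], [0, 0, -1, 0]],
])

```text
time_s: 14.58
eef_pos: [553.3, 221.7, 203.5]
tool_rot: [1.283, 2.857, 0.011]
force: [1.0, -0.2, 0.5]
gripper_width: 0.803
gripper_force: 0.0
```

Request:
carry_out([
  [[0, 0, -0.4, 0], [0, 0, -0.8, 0], [0, 0, -1, 0], [0, 0, -1, 0]],
])

```text
time_s: 14.92
eef_pos: [552.2, 221.5, 302.8]
tool_rot: [1.284, 2.857, 0.01]
force: [0.5, -0.3, 0.8]
gripper_width: 0.799
gripper_force: 0.0
```

```bash
cat > top.py <<'E'
from h import *
from rig import grab_frame
np.set_printoptions(suppress=True,precision=1)
for n in("wrist","scene","top"):
  f=grab_frame(n);P=cloud(f);x,y,z=P[...,0],P[...,1],P[...,2]
  for k,lo in(("green",125),("red",125),("orange",125)):
    m=hue(f,k,80)&(z>lo)&(z<160)&(np.hypot(x-554,y-286)<140)
    q=P[m]
    if len(q)>40:
      t=q[q[:,2]>np.percentile(q[:,2],60)-4] if n!="scene" else q
      u=np.linalg.svd(t-t.mean(0),full_matrices=False)[2][2];u*=np.sign(u[2])
      print(n,k,len(t),t.mean(0),"normal",u,cv2.minEnclosingCircle(t[:,:2].astype(np.float32)))
  if n=="wrist":
    b=hue(f,"blue",90)&(abs(z-75)<6)&(np.hypot(x-553,y-286)<150); print("crate",cv2.minAreaRect(P[b][:,:2].astype(np.float32)))
    cv2.imwrite("pics/wl.png",f["img"][:,:,::-1])
E
python3 top.py; python3 -c "
from h import *
plan((640,-152,290),74.4)"
```

```text
wrist green 1686 [553.5 217.9 146.6] normal [0. 0. 1.] ((554.2454223632812, 217.49757385253906), 25.100385665893555)
wrist orange 1717 [618.  284.3 146.2] normal [-0. -0.  1.] ((618.884765625, 284.2711181640625), 24.78559112548828)
crate ((554.7566528320312, 285.61578369140625), (190.35861206054688, 188.5860595703125), 41.33041000366211)
scene green 274 [560.5 214.1 141.9] normal [ 0.3 -0.1  1. ] ((554.4783325195312, 215.18472290039062), 25.87204360961914)
scene orange 316 [627.1 283.  141.7] normal [ 0.2 -0.1  1. ] ((596.1087036132812, 265.1781921386719), 56.924400329589844)
top green 165 [549.2 211.2 147.1] normal [0. 0. 1.] ((551.534912109375, 217.12030029296875), 23.950105667114258)
shift [-3.391 -1.795  0.048] turn -0.729 | at [549.1 220.8 294.8] yaw 41.6 q6 -0.54 t 15.07
```

Green stands upright at (553.5,217.9) with its top at z 146.6, about 4 mm off the cell centre. Next is the red lamp.

Request:
carry_out([
  [[-0.17, -0.09, 0, -0.15], [-0.34, -0.18, 0, -0.3], [-0.51, -0.27, 0, -0.45], [-0.68, -0.36, 0, -0.6], [-0.85, -0.45, 0, -0.73]],
])

```text
time_s: 15.48
eef_pos: [571.4, 126.6, 293.3]
tool_rot: [-0.416, -3.109, 0.001]
force: [1.2, 0.1, 0.3]
gripper_width: 0.799
gripper_force: 0.0
```

```bash
python3 -c "
from h import *
plan((652.5,-154.1,290),74.4)"
```

```text
shift [-1.52  -2.495  0.029] turn 0.008 | at [571.4 126.6 293.3] yaw 74.8 q6 -1.28 t 15.48
```

Request:
carry_out([
  [[-0.2, -0.3, 0, 0], [-0.35, -0.57, 0, 0], [-0.5, -0.83, 0, 0.008]],
])

```text
time_s: 15.73
eef_pos: [597.4, 32.8, 293.3]
tool_rot: [-0.434, -3.107, 0.0]
force: [1.2, -0.4, 0.4]
gripper_width: 0.8
gripper_force: 0.0
```

Request:
carry_out([
  [[-0.2, -0.3, 0, 0], [-0.35, -0.57, 0, 0], [-0.5, -0.83, 0, 0]],
])

```text
time_s: 15.98
eef_pos: [622.8, -61.0, 293.1]
tool_rot: [-0.435, -3.106, -0.001]
force: [0.4, -0.0, -0.4]
gripper_width: 0.801
gripper_force: 0.0
```

Request:
carry_out([
  [[-0.2, -0.3, 0, 0], [-0.35, -0.57, 0, 0], [-0.51, -0.83, 0.03, 0], [-0.51, -0.83, 0.03, 0], [-0.51, -0.83, 0.03, 0]],
])

```text
time_s: 16.4
eef_pos: [648.9, -154.3, 289.7]
tool_rot: [-0.438, -3.106, -0.003]
force: [-0.5, 0.4, -0.7]
gripper_width: 0.801
gripper_force: 0.0
```

```bash
python3 - <<'E'
from h import *
from rig import grab_frame
np.set_printoptions(suppress=True,precision=2)
f=grab_frame("wrist");P=cloud(f);x,y,z=P[...,0],P[...,1],P[...,2]
a=np.array([-.407,.1137,.9063])
q=P[hue(f,"red",80)&(y<-80)&(z>110)&(x>560)]
for _ in range(6):
    h=q@a; q=q[np.abs(h-np.percentile(h,80))<4]
c=q.mean(0);print(len(q),c,cv2.minEnclosingCircle(q[:,:2].astype(np.float32)))
plan((c[0]+12.3,c[1]-3.4,127),74.4)
E
```

```text
2339 [ 640.34 -150.12  177.29] ((640.5336303710938, -150.2771759033203), 24.66506576538086)
shift [-0.04  0.    1.64] turn -0.008 | at [ 649.  -153.1  290.5] yaw 74.0 q6 -1.69 t 16.45
```

Request:
carry_out([
  [[-0.04, 0, 0.4, -0.008], [-0.04, 0, 0.8, -0.008], [-0.04, 0, 0.9, -0.008], [-0.04, 0, 0.9, -0.008]],
])

```text
time_s: 16.78
eef_pos: [650.8, -151.8, 197.9]
tool_rot: [-0.421, -3.103, -0.004]
force: [0.0, 0.5, -0.4]
gripper_width: 0.794
gripper_force: 0.0
```

Request:
carry_out([
  [[0, 0, 0.2, 0], [0, 0, 0.4, 0], [0, 0, 0.6, 0], [0, 0, 0.74, 0], [0, 0, 0.74, 0]],
])

```text
time_s: 17.2
eef_pos: [652.7, -153.3, 127.6]
tool_rot: [-0.424, -3.109, -0.002]
force: [0.1, 0.1, -0.4]
gripper_width: 0.805
gripper_force: 0.0
```

```bash
python3 -c "
from h import *
plan((652.6,-153.5,127),74.4)"
```

```text
shift [ 0.001 -0.002  0.006] turn 0.002 | at [ 652.7 -153.3  127.6] yaw 74.5 q6 -1.7 t 17.2
```

Close, then lift along the lamp's axis.

Request:
carry_out([
  [[0, 0, 0, 0], [0, 0, 0, 0], [0, 0, 0, 0], [0, 0, 0, 0], [0, 0, 0, 0]],
], gripper=-1)

```text
time_s: 17.62
eef_pos: [654.9, -154.6, 131.7]
tool_rot: [0.424, 3.109, -0.001]
force: [-0.7, 0.4, 6.9]
gripper_width: 0.57
gripper_force: 61.7
```

Request:
carry_out([
  [[0.063, 0, -0.136, 0], [0.127, 0, -0.272, 0], [0.19, 0, -0.408, 0], [0.254, 0, -0.544, 0], [0.317, 0, -0.68, 0]],
])

```text
time_s: 18.03
eef_pos: [623.4, -146.1, 198.2]
tool_rot: [0.425, 3.111, -0.001]
force: [-0.0, 0.3, -2.3]
gripper_width: 0.575
gripper_force: 63.4
```

Request:
carry_out([
  [[0.063, 0, -0.136, 0], [0.127, 0, -0.272, 0], [0.169, 0, -0.362, 0], [0.169, 0, -0.6, 0], [0.169, 0, -0.6, 0]],
])

```text
time_s: 18.45
eef_pos: [608.6, -142.1, 262.1]
tool_rot: [0.424, 3.105, -0.003]
force: [0.6, 0.0, 0.6]
gripper_width: 0.572
gripper_force: 63.4
```

```bash
python3 - <<'E'
from h import *
from rig import grab_frame
np.set_printoptions(suppress=True,precision=2)
f=grab_frame("wrist");P=cloud(f);q=P[hue(f,"red",80)&(P[...,2]>240)];print(len(q),np.median(q,0))
c=np.array([489.8,289.5]); d=np.array([.664,-.748]); t=c-34*d; print(t)
plan((*t,256),41.6)
E
```

```text
13877 [ 593.94 -138.86  307.79]
[467.22 314.93]
shift [2.58 4.02 0.02] turn 0.73 | at [ 608.2 -141.9  260. ] yaw 74.4 q6 -1.71 t 18.5
```

Request:
carry_out([
  [[0.1, 0.15, 0, 0.15], [0.2, 0.3, 0, 0.3], [0.29, 0.45, 0, 0.45], [0.38, 0.6, 0, 0.6], [0.48, 0.75, 0, 0.73]],
])

```text
time_s: 18.92
eef_pos: [580.0, -55.4, 255.3]
tool_rot: [-1.295, -2.86, 0.001]
force: [0.0, 0.2, -1.0]
gripper_width: 0.574
gripper_force: 63.4
```

```bash
python3 -c "
from h import *
plan((467.2,314.9,256),41.4)"
```

```text
shift [ 3.527e+00  1.594e+00 -2.000e-03] turn -0.003 | at [580.  -55.4 255.3] yaw 41.3 q6 -1.01 t 18.92
```

Request:
carry_out([
  [[0.25, 0.11, 0, 0], [0.5, 0.22, 0, 0], [0.71, 0.32, 0, 0]],
])

```text
time_s: 19.17
eef_pos: [556.4, 19.5, 255.3]
tool_rot: [-1.287, -2.863, 0.001]
force: [0.8, -1.3, -1.2]
gripper_width: 0.567
gripper_force: 63.4
```

Request:
carry_out([
  [[0.25, 0.11, 0, 0], [0.5, 0.22, 0, 0], [0.71, 0.32, 0, 0]],
])

```text
time_s: 19.42
eef_pos: [533.1, 94.0, 255.4]
tool_rot: [-1.287, -2.864, 0.001]
force: [0.5, -0.5, -1.8]
gripper_width: 0.573
gripper_force: 63.4
```

Request:
carry_out([
  [[0.25, 0.11, 0, 0], [0.5, 0.22, 0, 0], [0.71, 0.32, 0, 0]],
])

```text
time_s: 19.67
eef_pos: [509.9, 168.2, 255.5]
tool_rot: [-1.286, -2.864, 0.001]
force: [0.7, 0.1, -1.2]
gripper_width: 0.569
gripper_force: 63.4
```

Request:
carry_out([
  [[0.25, 0.11, 0, 0], [0.5, 0.22, 0, 0], [0.71, 0.32, 0, 0]],
])

```text
time_s: 19.92
eef_pos: [486.7, 242.5, 255.5]
tool_rot: [-1.286, -2.864, 0.002]
force: [1.0, 1.1, -0.9]
gripper_width: 0.574
gripper_force: 63.4
```

Request:
carry_out([
  [[0.22, 0.1, 0, 0], [0.44, 0.2, 0, 0], [0.67, 0.31, 0, 0], [0.67, 0.31, 0, 0], [0.67, 0.31, 0, 0]],
])

```text
time_s: 20.33
eef_pos: [465.8, 312.4, 255.6]
tool_rot: [-1.284, -2.866, 0.003]
force: [0.3, -0.2, -1.2]
gripper_width: 0.567
gripper_force: 63.2
```

```bash
python3 -c "
from h import *
plan((467.2,314.9,125),41.4)"
```

```text
shift [0.009 0.03  1.306] turn 0.007 | at [465.8 312.4 255.6] yaw 41.7 q6 -0.34 t 20.33
```

Request:
carry_out([
  [[0.01, 0.03, 0.25, 0], [0.01, 0.03, 0.5, 0], [0.01, 0.03, 0.7, 0], [0.01, 0.03, 0.85, 0], [0.01, 0.03, 0.85, 0]],
])

```text
time_s: 20.75
eef_pos: [466.0, 312.4, 167.3]
tool_rot: [-1.288, -2.859, 0.01]
force: [-0.7, 0.5, -1.5]
gripper_width: 0.567
gripper_force: 63.2
```

Request:
carry_out([
  [[0, 0, 0.12, 0], [0, 0, 0.24, 0], [0, 0, 0.36, 0], [0, 0, 0.45, 0], [0, 0, 0.45, 0]],
])

```text
time_s: 21.17
eef_pos: [466.8, 313.9, 124.7]
tool_rot: [-1.287, -2.863, 0.005]
force: [-0.1, -0.6, -1.6]
gripper_width: 0.571
gripper_force: 63.2
```

Request:
carry_out([
  [[-0.05, 0, 0, 0], [-0.1, 0, 0, 0], [-0.15, 0, 0, 0], [-0.2, 0, 0, 0], [-0.2, 0, 0, 0]],
])

```text
time_s: 21.58
eef_pos: [482.4, 300.5, 128.8]
tool_rot: [-1.289, -2.865, -0.006]
force: [-1.3, 4.7, -0.6]
gripper_width: 0.572
gripper_force: 63.9
```

```bash
python3 - <<'E'
from h import *
plan((489.8,289.5,125),41.6)
from rig import grab_frame
f=grab_frame("scene")
cv2.imwrite("pics/s6.png",cv2.resize(f["img"][130:330,330:530],None,fx=3,fy=3)[:,:,::-1])
E
```

```text
shift [-0.132 -0.018  0.037] turn -0.001 | at [482.4 300.5 128.8] yaw 41.5 q6 -0.37 t 21.58
```

View pics/s6.png

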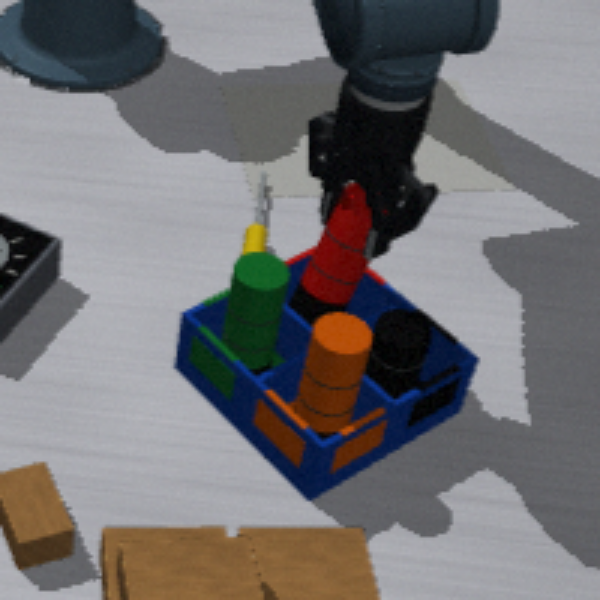

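The red lamp is in the red cell (crop (325,285)) and touching the divider. Green is standing at (260,310). I continue the push by about 29 mm.

Request:
carry_out([
  [[-0.04, 0, 0, 0], [-0.08, 0, 0, 0], [-0.12, 0, 0, 0], [-0.16, 0, 0, 0], [-0.16, 0, 0, 0]],
])

```text
time_s: 22.05
eef_pos: [492.1, 288.6, 128.2]
tool_rot: [-1.289, -2.863, -0.004]
force: [-3.8, 6.5, -0.3]
gripper_width: 0.569
gripper_force: 65.7
```

Request:
carry_out([
  [[-0.04, 0, 0, 0], [-0.08, 0, 0, 0], [-0.1, 0, 0, 0], [-0.13, 0, 0, 0], [-0.13, 0, 0, 0]],
])

```text
time_s: 22.47
eef_pos: [500.8, 278.7, 128.2]
tool_rot: [-1.288, -2.864, -0.003]
force: [-3.5, 3.5, 1.1]
gripper_width: 0.573
gripper_force: 67.2
```

```bash
python3 tilt.py red "(489.8,289.5)"
```

```text
red 466 mid [515.78  273.517 136.393] axis [-0.139 -0.088  0.986] tilt deg 9.474479218965778 zmax 212.42293735634246
shift [ 0.152 -0.011  0.282] turn 0 | at [500.7 278.8 128.2] yaw 41.6 q6 -0.42 t 22.52
```

Request:
carry_out([
  [[0.06, 0, 0, 0], [0.12, -0.01, 0.08, 0], [0.15, -0.01, 0.16, 0], [0.15, -0.01, 0.24, 0], [0.15, -0.01, 0.28, 0]],
])

```text
time_s: 22.93
eef_pos: [489.0, 288.1, 97.3]
tool_rot: [-1.286, -2.865, 0.004]
force: [-0.9, -2.4, 22.6]
gripper_width: 0.57
gripper_force: 69.0
```

Request:
carry_out([
  [[0, 0, 0.015, 0], [0, 0, 0.03, 0], [0, 0, 0.03, 0]],
])

```text
time_s: 23.18
eef_pos: [489.7, 287.9, 97.3]
tool_rot: [-1.286, -2.864, 0.005]
force: [-6.6, -3.9, 11.1]
gripper_width: 0.57
gripper_force: 68.5
```

On the floor. I release it, rise, and check.

Request:
carry_out([
  [[0, 0, -0.01, 0], [0, 0, -0.01, 0], [0, 0, -0.01, 0], [0, 0, -0.01, 0], [0, 0, -0.01, 0]],
], gripper=0.6)

```text
time_s: 23.6
eef_pos: [490.0, 288.4, 97.0]
tool_rot: [-1.288, -2.865, 0.0]
force: [-0.5, -0.2, 0.4]
gripper_width: 0.804
gripper_force: 0.0
```

Request:
carry_out([
  [[0, 0, -0.15, 0], [0, 0, -0.4, 0], [0, 0, -0.7, 0], [0, 0, -1, 0], [0, 0, -1, 0]],
])

```text
time_s: 24.02
eef_pos: [493.6, 289.8, 204.4]
tool_rot: [1.284, 2.858, 0.013]
force: [0.3, -0.4, 0.2]
gripper_width: 0.804
gripper_force: 0.0
```

Request:
carry_out([
  [[0, 0, -0.4, 0], [0, 0, -0.8, 0], [0, 0, -1, 0], [0, 0, -1, 0], [0, 0, -1, 0]],
])

```text
time_s: 24.43
eef_pos: [490.6, 288.7, 298.4]
tool_rot: [1.287, 2.864, 0.003]
force: [-0.4, -0.1, -0.6]
gripper_width: 0.802
gripper_force: 0.0
```

```bash
python3 top.py; python3 - <<'E'
from h import *
from rig import grab_frame
g=grab_frame("top")["img"];f=grab_frame("scene")
cv2.imwrite("pics/s7.png",f["img"][:,:,::-1])
F=pickle.load(open("f0.pkl","rb"))["scene"]
d=cv2.absdiff(F["img"],f["img"]).max(-1)
P=cloud(f);x,y,z=P[...,0],P[...,1],P[...,2]
# knob bar now
b=(z>94)&(z<104)&(np.hypot(x-475,y+59.5)<35);print("bar",b.sum(),cv2.minAreaRect(P[b][:,:2].astype(np.float32)))
E
```

```text
wrist green 1349 [551.9 216.7 146.3] normal [-0.  0.  1.] ((552.4351196289062, 216.33102416992188), 25.03160858154297)
wrist red 1739 [491.9 286.7 146.6] normal [-0.  0.  1.] ((492.6480712890625, 286.04034423828125), 24.867042541503906)
wrist orange 312 [609.3 291.2 145.6] normal [-0.  0.  1.] ((575.1885986328125, 290.0648193359375), 61.402400970458984)
crate ((554.7119750976562, 285.5123291015625), (190.33505249023438, 190.52212524414062), 41.19110107421875)
scene green 271 [561.6 215.2 141.8] normal [ 0.2 -0.   1. ] ((554.5986938476562, 216.68234252929688), 26.629140853881836)
scene red 261 [501.1 281.7 141.6] normal [ 0.3 -0.   1. ] ((495.27850341796875, 281.6578063964844), 26.019954681396484)
scene orange 320 [627.2 283.2 141.6] normal [ 0.3 -0.1  1. ] ((620.993408203125, 283.28155517578125), 26.629253387451172)
top green 249 [551.1 216.7 147. ] normal [-0. -0.  1.] ((550.9093017578125, 216.9390869140625), 24.7060489654541)
top red 232 [490.6 282.7 147. ] normal [-0.  0.  1.] ((490.7319641113281, 285.534912109375), 24.913249969482422)
top orange 248 [616.8 284.4 146.9] normal [-0. -0.  1.] ((617.052734375, 284.7655944824219), 24.932540893554688)
bar 60 ((478.6517028808594, -58.771366119384766), (49.87881851196289, 16.090496063232422), 34.01734161376953)
```

View pics/s7.png

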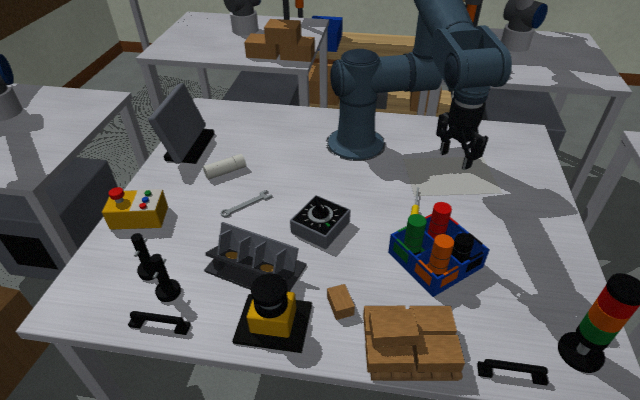

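The final view shows the rack empty, red at (440,218) and green at (415,233) standing upright within about 5 mm of their cell centres. The knob is on the green mark, the bystanders have not moved, and the arm is clear.

```bash
python3 -c "
from rig import robot
print(robot.finish_job())"
```

```text
the job is handed in; nothing more can be done
None
```

I turned the knob to the green mark, stood the green and red lamps upright in their own cells, and handed the job in at about 25 s; the hand-in gave no verdict, so I only have my own camera checks.

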